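# Shut the cable raceway's cover flaps in one fingertip pass

### The arm

A 6-joint arm with a two-finger parallel gripper is mounted at the origin on the work surface; the furniture and walls round the work are solid. World frame = base frame: x ahead of the robot, y to its left, z up, the work surface at z = 0. Lengths are in m, angles in rad, forces in N, time in s.
With the tool pointing down it reaches from about 0.3 to 0.825 m from the base axis. Payload 5.4 kg.
Tool frame: the origin (TCP) lies where the fingers leave the gripper's body, on its centre line; the fingertips stand 88 mm ahead of it and the grasp point (between the pads) lies 69 mm ahead of it; z points along the fingers, y is the line along which they close (so a half turn about z gives the same grasp; the last joint's range is limited). The gripper opens to 92 mm and grips with 3 to 60 N. Pads are 20 mm wide; open, the fingers measure 128 mm over their backs; the gripper's body (75 mm by 189 mm) begins 69 mm behind the grasp point.
Start: joints at [-1.521, 0.158, 1.597, -0, 1.386, -0.21], TCP at [0.148, -0.556, 0.303] pointing down, gripper open.
Joint ranges: [-2.91, 2.91], [-0.94, 2.29], [0.18, 2.7], [-1.29, 4.43], [0.17, 2.64], [-3, 3]. Speed limits (rad/s): [2.57, 2.57, 3.14, 3.14, 3.14, 3.14].

### API

Orientations are given as a unit quaternion [w, x, y, z].
In Python, from rig import sensors, optics, order gives the robot as it stands.
- The arm moves only by the tool send_rows, never from a script. Its argument "plan" is a list of rows, each a list of 7 numbers: the opening, from 0 (shut) to 1 (fully open), then the shift along the tool's x, y, z in mm, then the turn, a rotation vector about the tool's x, y, z in degrees. A call has 1 to 20 rows; each row shifts and turns the commanded pose from where the row before left it, along the tool's axes as they then stand; what a row does not reach is not made up. A row lasts 1/8 s, in which the tool goes at most 62.5 mm and 10.7 degrees, less where a joint would pass 70% of its speed; a pose out of reach is approached as far as the arm can. A call with a gripper value outside its range is refused whole. The fingers move at their own pace and stop on an object; "force" is the grip in N (left out, the last holds). Time passes only in rows, so rows that do not move let the fingers close. It gives the time, the measured TCP pose, the force, the opening and the grip force at its end, in the units of the state.
- sensors.sense(): the state, without advancing time (a new reading comes with each control period).
- optics.capture(name): name is "scene" or "top" or "wrist"; returns (picture, depth): 384x512x3 uint8, red, green, blue; 384x512 float32, m along the optical axis (not along the pixel's ray), 0 where there is no reading.
- optics.camera_model(name): a dict with "fx", "fy", "cx", "cy" (pixels), "k1" (the pictures are not rectified: a ray, as slopes to the right and down, at radius r is drawn at 1 + k1 r^2 times it, then the intrinsics apply), "extrinsics" (4x4, takes a point from world to camera coordinates); the wrist camera has in their place "mount" (4x4, takes a point from camera to tool coordinates, whose origin is the TCP and whose axes are the flange's). Camera axes: x right, y up, looking along -z (the intrinsics and any distortion apply to the point x, -y, -z); pixel columns grow to the right and rows downward; lengths in m; the calibration is good to about 2 mm. A picture is of the moment at which its call begins: read the wrist's pose just before it. camera_model takes no time and is no camera call.
- order.hand_in(): hands the job in; it is judged then, once.
The state is a dict: "time": time; "joints": joint angles; "dq": joint speeds; "joint_torque": joint torques, N m; "tcp_pos": TCP position; "tcp_rot": TCP orientation; "ft_force": force on the tool from outside, world axes, zero at the start; "wrist_torque": the same for the moment, N m; "finger_gap": opening from 0.0 (shut) to 1.0 (fully open); "grip_force": force on a finger pad.
Only numpy, scipy, OpenCV 4.12 (cv2) and the standard library are available. Lean on these libraries where they do the work, as an engineer would, in place of code of your own. Each camera call takes 0.05 s, during which the arm holds its last target. There are 200 camera calls.

### The job

Draw your closed fingertips along the top of the curved grey cable raceway in one pass, from the red flap at its start to the blue flap at its other end, pressing each of its four hinged flaps down flat in turn. Press lightly, stay on or close above the raceway until the last flap is shut, and do not lift it, shift it or disturb the things around it.

Things in the scene. Friction and masses are not known exactly. Their poses are not given: they have to be found in the camera images.
- raceway: curved grey plastic cable raceway lying loose on the bench: four straight sections of 52 mm in a row, each turned 15 degrees to the left of the one before, 46 mm wide, 0.8 kg. Origin: on the bench under the middle of the row; own z up, own x from the red-flap end towards the other end. Each section carries one flap that hinges at the section's start (the side nearer the red end), its free end pointing along the row away from the red end, and folds down over it.
- flap1 (a joint): opening angle (rad) of the red flap, counted from the red end: 0 = shut flat, at most 0.6; stands open at 0.3 to 0.5 at the start. The flap is 40 mm from hinge to free end, 46 mm wide, 4 mm thick; a stiff hinge (about 0.045 N m of friction, no spring) lets it stay where it is left.
- flap1_root (a point): point fixed on the raceway above the hinge line of the red flap, on the centre line, at the height of the shut flap's upper face (34 mm above the bench)
- flap1_end (a point): point fixed on the raceway, on the centre line, 34 mm above the bench: where the free end of the red flap's upper face lies when the flap is shut; 40 mm from the flap's root point
- flap2 (a joint): opening angle (rad) of the second (blue) flap, counted from the red end: 0 = shut flat, at most 0.6; stands open at 0.3 to 0.5 at the start. The flap is 40 mm from hinge to free end, 46 mm wide, 4 mm thick; a stiff hinge (about 0.045 N m of friction, no spring) lets it stay where it is left.
- flap2_root (a point): point fixed on the raceway above the hinge line of the second (blue) flap, on the centre line, at the height of the shut flap's upper face (34 mm above the bench)
- flap2_end (a point): point fixed on the raceway, on the centre line, 34 mm above the bench: where the free end of the second (blue) flap's upper face lies when the flap is shut; 40 mm from the flap's root point
- flap3 (a joint): opening angle (rad) of the third (blue) flap, counted from the red end: 0 = shut flat, at most 0.6; stands open at 0.3 to 0.5 at the start. The flap is 40 mm from hinge to free end, 46 mm wide, 4 mm thick; a stiff hinge (about 0.045 N m of friction, no spring) lets it stay where it is left.
- flap3_root (a point): point fixed on the raceway above the hinge line of the third (blue) flap, on the centre line, at the height of the shut flap's upper face (34 mm above the bench)
- flap3_end (a point): point fixed on the raceway, on the centre line, 34 mm above the bench: where the free end of the third (blue) flap's upper face lies when the flap is shut; 40 mm from the flap's root point
- flap4 (a joint): opening angle (rad) of the last (blue) flap, counted from the red end: 0 = shut flat, at most 0.6; stands open at 0.3 to 0.5 at the start. The flap is 40 mm from hinge to free end, 46 mm wide, 4 mm thick; a stiff hinge (about 0.045 N m of friction, no spring) lets it stay where it is left.
- flap4_root (a point): point fixed on the raceway above the hinge line of the last (blue) flap, on the centre line, at the height of the shut flap's upper face (34 mm above the bench)
- flap4_end (a point): point fixed on the raceway, on the centre line, 34 mm above the bench: where the free end of the last (blue) flap's upper face lies when the flap is shut; 40 mm from the flap's root point
- meter: yellow and black multimeter lying on its back, 148x70x44 mm; a bystander, to be left alone. Origin: centre of its underside
- pliers: purple-handled pliers lying flat, 160x54x12 mm; a bystander, to be left alone. Origin: centre of its underside
- board: green circuit module, 58x85x11 mm; a bystander, to be left alone. Origin: centre of its underside
- marker: blue felt marker, 134x18x18 mm; a bystander, to be left alone. Origin: centre of its underside
- shell: black moulded connector shell, 34x50x16 mm; a bystander, to be left alone. Origin: centre of its underside
- nutdriver: orange-handled driver, 170x28x26 mm; a bystander, to be left alone. Origin: centre of its underside

How it is judged:
By the outcome, as a careful person would: the job done as asked, in the order asked, and still so for the second after the job is handed in, with the robot touching nothing.
It also fails if it takes over 42 s, if anything falls off the work surface, if the arm or the gripper's body presses on something with over 40 N, if the wrist force passes 120 N, or if a joint passes its speed limit or range.

## Working session

There is one attempt and no reset: what is moved stays moved. The work goes in short steps, Python scripts to look and compute and a tool call to move; the robot and the scene stay as the last step left them, time stands still between calls to the robot, and variables do not carry over. Pictures are saved under pics/ and viewed, at most 10 in all, crops included, and the job is handed in when it is done.

Besides the shell and the picture viewer there is one more tool, called after "Emit:" by a JSON object that holds its "api" and its "payload", one argument or row to a line. send_rows: Moves the arm, as the interface text tells. Its arguments: {"type":"object","properties":{"plan":{"type":"array","items":{"type":"array","items":{"type":"number"}}},"force":{"type":"number"}},"required":["plan"]}

```bash
ls; mkdir -p pics; python3 - <<'E'
from rig import sensors, optics
import cv2,numpy as np
s=sensors.sense();print(s)
for n in("top","scene"):
    p,d=optics.capture(n);cv2.imwrite(f"pics/{n}0.png",p[:,:,::-1]);np.savez(f"{n}0.npz",p=p,d=d);m=optics.camera_model(n);print(n,{k:(np.round(v,4).tolist() if k=="extrinsics" else v) for k,v in m.items()})
E
```

```text
pics
{'time': 0.0, 'joints': array([-1.52108060e+00,  1.59017439e-01,  1.59822071e+00, -2.16806349e-05,
        1.38622125e+00, -2.10087479e-01]), 'dq': array([ 6.22137469e-04, -7.96267086e-04,  3.00226168e-04,  8.98108032e-05,
       -9.11250483e-04, -2.13202595e-04]), 'joint_torque': array([-6.20255596e-04, -3.85568297e+01, -3.22113705e+01,  7.00266729e-02,
        3.78905784e-02, -1.43550160e-04]), 'tcp_pos': array([ 0.14766973, -0.55522922,  0.30174231]), 'tcp_rot': array([-9.31224175e-04,  9.91573953e-01,  1.29538504e-01,  6.41428059e-05]), 'ft_force': array([-0.42173881,  0.03807868,  1.18071135]), 'wrist_torque': array([-0.01516277,  0.01611588, -0.012859  ]), 'grip_force': 0.0, 'finger_gap': 0.9968757724023694}
top {'fx': 349.37539200392587, 'fy': 349.37539200392587, 'cx': 257.7326286631078, 'cy': 188.7480918243173, 'k1': -0.02345102051658979, 'extrinsics': [[0.0025, -1.0, -0.0024, 0.0669], [0.9966, 0.0023, 0.0824, -0.5504], [-0.0824, -0.0026, 0.9966, -1.225], [0.0, 0.0, 0.0, 1.0]]}
scene {'fx': 499.8387376392839, 'fy': 499.8387376392839, 'cx': 249.60263910956152, 'cy': 188.18321927034222, 'k1': 0.0733245406366437, 'extrinsics': [[-0.9127, -0.4085, 0.0079, 0.5341], [0.3593, -0.7931, 0.4918, -0.1803], [-0.1946, 0.4517, 0.8707, -1.4989], [0.0, 0.0, 0.0, 1.0]]}
```

View pics/top0.png

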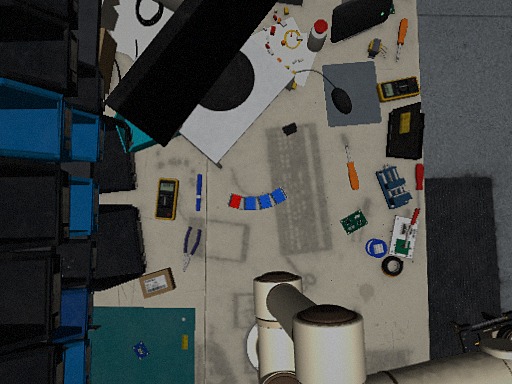

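View pics/scene0.png

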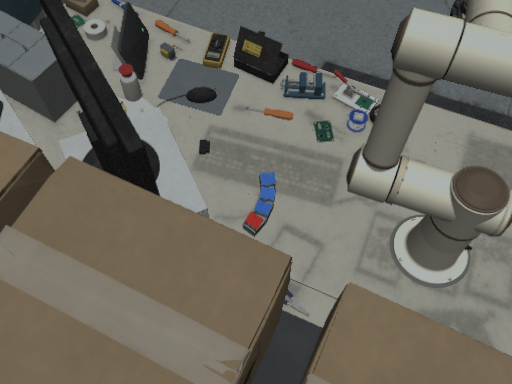

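The top view shows the raceway with the red flap at (235,201) and the blue flaps at (250,203), (264,201) and (279,195). The marker at (198,192) and the pliers at (190,245) are well off to the left. The scene view shows the same row with red at (255,220), and a tall monitor arm and boxes further away.

```bash
cat > h.py <<'E'
import numpy as np,cv2
from scipy.spatial.transform import Rotation as R
from rig import sensors,optics
def pose(s):
    q=s["tcp_rot"];T=np.eye(4);T[:3,:3]=R.from_quat(np.r_[q[1:],q[0]]).as_matrix();T[:3,3]=s["tcp_pos"];return T
def c2w(name,s=None):
    m=optics.camera_model(name)
    return m,(pose(s)@np.array(m["mount"]) if name=="wrist" else np.linalg.inv(np.array(m["extrinsics"])))
def slopes(m,uv):
    K=np.array([[m["fx"],0,m["cx"]],[0,m["fy"],m["cy"]],[0,0,1]])
    return cv2.undistortPoints(np.asarray(uv,float).reshape(-1,1,2),K,np.array([m["k1"],0,0,0]),None)[:,0] if 0 else cv2.undistortPoints(np.asarray(uv,float).reshape(-1,1,2),K,np.array([m["k1"],0.,0,0])).reshape(-1,2)
def lift(m,T,uv,d):
    s=slopes(m,uv);P=np.c_[s[:,0]*d,-s[:,1]*d,-d];return P@T[:3,:3].T+T[:3,3]
def plane(m,T,uv,z):
    s=slopes(m,uv);D=np.c_[s[:,0],-s[:,1],-np.ones(len(s))]@T[:3,:3].T
    return T[:3,3]+D*((z-T[2,3])/D[:,2])[:,None]
E
sed -i 's/    return cv2.undistortPoints.*if 0 else /    return /' h.py
python3 - <<'E'
from h import *
f=np.load("top0.npz");p,d=f["p"],f["d"]
hsv=cv2.cvtColor(p,cv2.COLOR_RGB2HSV)
m,T=c2w("top")
for n,lo,hi in(("red",(0,150,80),(8,255,255)),("blue",(100,120,80),(120,255,255))):
    k=cv2.inRange(hsv,lo,hi);k[:, :222]=0;k[:,295:]=0;k[:180]=0;k[220:]=0
    N,l,st,c=cv2.connectedComponentsWithStats(k)
    for i in range(1,N):
        if st[i,4]>20:
            v,u=np.where(l==i);P=lift(m,T,np.c_[u,v],d[v,u]);print(n,c[i],st[i,4],P.mean(0).round(3),P.min(0).round(3),P.max(0).round(3))
# clearance: max heights around
v,u=np.mgrid[0:384:4,0:512:4];v=v.ravel();u=u.ravel();P=lift(m,T,np.c_[u,v],d[v,u]);
k=(abs(P[:,0]-.5)<.3)&(abs(P[:,1]-.05)<.35)&(P[:,2]>.1)
print(P[k].round(2)[::4].tolist())
s=sensors.sense();print(pose(s).round(3).tolist());mm=optics.camera_model("wrist");print(mm)
E
```

```text
red [235.0877193  200.81578947] 114 [0.506 0.147 0.044] [0.481 0.13  0.02 ] [0.53  0.166 0.056]
blue [277.9609375 195.34375  ] 128 [ 0.526 -0.003  0.042] [ 0.501 -0.027 -0.003] [0.551 0.021 0.053]
blue [264.58955224 200.87313433] 134 [0.506 0.044 0.05 ] [0.447 0.021 0.018] [0.53  0.067 1.266]
blue [249.71774194 203.        ] 124 [0.498 0.096 0.052] [0.447 0.065 0.03 ] [0.52  0.113 1.266]
[[0.45, 0.07, 1.27], [0.45, 0.07, 1.27], [0.8, 0.25, 0.61], [0.79, 0.28, 0.61], [0.79, 0.24, 0.61], [0.45, 0.07, 1.27], [0.78, 0.27, 0.61], [0.79, 0.24, 0.59], [0.45, 0.07, 1.27], [0.77, 0.27, 0.6], [0.79, 0.24, 0.58], [0.76, 0.29, 0.61], [0.76, 0.26, 0.6], [0.79, 0.24, 0.55], [0.75, 0.29, 0.61], [0.76, 0.26, 0.6], [0.79, 0.24, 0.54], [0.75, 0.29, 0.61], [0.76, 0.27, 0.58], [0.78, 0.25, 0.53], [0.74, 0.31, 0.61], [0.74, 0.28, 0.61], [0.76, 0.26, 0.57], [0.78, 0.24, 0.5], [0.73, 0.31, 0.61], [0.73, 0.28, 0.6], [0.75, 0.27, 0.55], [0.78, 0.25, 0.49], [0.72, 0.32, 0.61], [0.72, 0.29, 0.6], [0.74, 0.27, 0.55], [0.77, 0.25, 0.5], [0.45, 0.07, 1.27], [0.71, 0.31, 0.61], [0.72, 0.29, 0.59], [0.75, 0.27, 0.5
[... 4475 characters left out ...]
74], [0.21, -0.07, 0.73], [0.2, -0.01, 0.72], [0.21, -0.03, 0.73], [0.21, -0.06, 0.74], [0.2, -0.08, 0.73]]
[[0.966, 0.257, -0.0, 0.148], [0.257, -0.966, 0.002, -0.555], [0.0, -0.002, -1.0, 0.302], [0.0, 0.0, 0.0, 1.0]]
{'fx': 286.5243622231506, 'fy': 286.5243622231506, 'cx': 261.1859438999059, 'cy': 194.18532345584097, 'k1': -0.07402070568400855, 'mount': array([[-1.78627055e-04,  9.63274117e-01,  2.68519913e-01,
         7.54093044e-02],
       [ 9.99999797e-01,  7.87484728e-06,  6.36978391e-04,
         1.46484535e-03],
       [ 6.11470244e-04,  2.68519973e-01, -9.63273923e-01,
        -8.19603405e-02],
       [ 0.00000000e+00,  0.00000000e+00,  0.00000000e+00,
         1.00000000e+00]])}
```

Emit:
{"api": "send_rows", "payload": {
  "force": 20,
  "plan": [
    [0,40.6,-37,0,0,0,0],
    [0,40.6,-37,0,0,0,0],
    [0,40.6,-37,0,0,0,0],
    [0,40.6,-37,0,0,0,0],
    [0,40.6,-37,0,0,0,0],
    [0,40.6,-37,0,0,0,0],
    [0,40.6,-37,0,0,0,0],
    [0,40.6,-37,0,0,0,0],
    [0,40.6,-37,0,0,0,0],
    [0,40.6,-37,0,0,0,0],
    [0,40.6,-37,0,0,0,0],
    [0,40.6,-37,0,0,0,0],
    [0,0,0,0,0,0,-10.3],
    [0,0,0,0,0,0,-10.3],
    [0,0,0,0,0,0,-10.3],
    [0,0,0,0,0,0,-10.3],
    [0,0,0,0,0,0,-10.3],
    [0,0,0,0,0,0,-10.3],
    [0,0,0,0,0,0,-10.3],
    [0,0,0,0,0,0,-10.3]
  ]
}}

```text
time: 2.6
tcp_pos: [0.5042, -0.0014, 0.3022]
tcp_rot: [-0.0, 0.659, 0.753, -0.0]
ft_force: [0.2, -0.8, -0.2]
finger_gap: 0.007
grip_force: 0.0
```

```bash
python3 - <<'E'
from h import *
s=sensors.sense();p,d=optics.capture("wrist");cv2.imwrite("pics/w1.png",p[:,:,::-1]);np.savez("w1.npz",p=p,d=d,T=pose(s))
print(s["time"],s["tcp_pos"],pose(s).round(4).tolist(),s["joints"].round(2),s["ft_force"],s["finger_gap"])
E
```

```text
2.6 [ 0.50419103 -0.00135966  0.30218888] [[-0.1327, 0.9912, -0.0011, 0.5042], [0.9912, 0.1327, 0.0003, -0.0014], [0.0004, -0.001, -1.0, 0.3022], [0.0, 0.0, 0.0, 1.0]] [-0.24 -0.03  1.79  0.    1.38 -0.38] [ 0.16819343 -0.84448855 -0.17949931] 0.006822328918572949
```

View pics/w1.png

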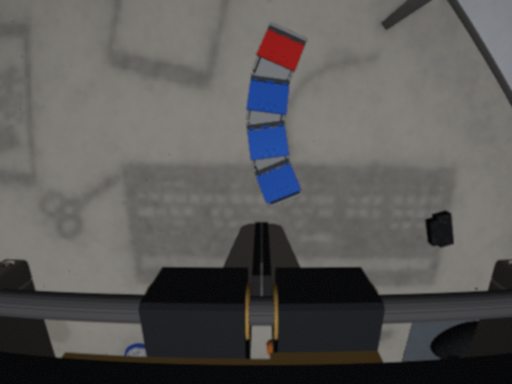

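The wrist view shows all four flaps clearly: red (281,48), then blue (268,96), (267,141) and (278,183). The hinge edges are at the upper side, nothing hides the row, and the closed fingers are below it.

```bash
cat > meas.py <<'E'
from h import *
def meas(p,d,s_T):
    m=optics.camera_model("wrist");T=s_T@np.array(m["mount"])
    hsv=cv2.cvtColor(p,cv2.COLOR_RGB2HSV);out=[]
    red=cv2.inRange(hsv,(0,150,60),(8,255,255))|cv2.inRange(hsv,(172,150,60),(180,255,255))
    for k in(red,cv2.inRange(hsv,(100,130,60),(125,255,255))):
        N,l,st,c=cv2.connectedComponentsWithStats(k)
        for i in range(1,N):
            if st[i,4]<400: continue
            v,u=np.where(l==i)
            er=cv2.erode((l==i).astype(np.uint8),np.ones((5,5)));ve,ue=np.where((er>0)&(d>0))
            P=lift(m,T,np.c_[ue,ve],d[ve,ue])
            if P[:,2].mean()>.1 or abs(P[:,0].mean()-.51)>.06: continue
            A=np.c_[P[:,:2],np.ones(len(P))];co=np.linalg.lstsq(A,P[:,2],rcond=None)[0]
            # contour intersect plane
            sl=slopes(m,np.c_[u,v]);D=np.c_[sl[:,0],-sl[:,1],-np.ones(len(sl))]@T[:3,:3].T
            n=np.r_[-co[:2],1];t=(co[2]-n@T[:3,3])/(D@n);Q=T[:3,3]+D*t[:,None]
            r=cv2.minAreaRect(Q[:,:2].astype(np.float32)*1000)
            out.append((P.mean(0),co,Q,r,st[i,4]))
    return sorted(out,key=lambda o:-o[0][1])
E
python3 - <<'E'
from meas import *
f=np.load("w1.npz")
for c,co,Q,r,a in meas(f["p"],f["d"],f["T"]):
    b=cv2.boxPoints(r)/1000;b=b[np.argsort(-b[:,1])];z=lambda q:co[:2]@q+co[2]
    h=b[:2].mean(0);e=b[2:].mean(0)
    print("area",a,"c",c.round(4),"slopeDeg",np.degrees(np.arctan(np.hypot(*co[:2]))).round(1),"uphill",np.degrees(np.arctan2(co[1],co[0])).round(1),"hinge",h.round(4),z(h).round(4),"end",e.round(4),z(e).round(4),"dir",np.degrees(np.arctan2(*(e-h)[::-1])).round(1),"size",np.round(r[1],1))
m,T=c2w("top")
g=lift(optics.camera_model("wrist"),f["T"]@optics.camera_model("wrist")["mount"],np.array([[200,100],[330,150],[220,50]]),f["d"][[100,150,50],[200,330,220]]);print(g)
E
```

```text
area 1124 c [0.5056 0.1451 0.0442] slopeDeg 28.8 uphill -105.0 hinge [0.5099 0.162 ] 0.0347 end [0.5016 0.1291] 0.0533 dir -104.2 size [33.9 44. ]
area 1196 c [0.4988 0.0936 0.0424] slopeDeg 23.7 uphill -89.8 hinge [0.4987 0.1126] 0.034 end [0.4988 0.0762] 0.05 dir -89.8 size [44.3 36.4]
area 1149 c [0.5058 0.042  0.041 ] slopeDeg 22.2 uphill -75.6 hinge [0.5005 0.0611] 0.033 end [0.5101 0.0257] 0.0479 dir -74.9 size [44.5 36.6]
area 1104 c [ 0.5252 -0.0051  0.0432] slopeDeg 26.0 uphill -59.7 hinge [0.5157 0.0109] 0.0341 end [ 0.5335 -0.0196] 0.0513 dir -59.6 size [44.7 35.4]
[[ 4.12885361e-01  8.08200069e-02 -1.28810595e-03]
 [ 5.91089056e-01  3.97345773e-02  1.25502136e-03]
 [ 4.32517124e-01  1.44175045e-01 -3.56123277e-04]]
```

Emit:
{"api": "send_rows", "payload": {
  "plan": [
    [0,32.2,5.5,0,0,0,0],
    [0,32.2,5.5,0,0,0,0],
    [0,32.2,5.5,0,0,0,0],
    [0,32.2,5.5,0,0,0,0],
    [0,32.2,5.5,0,0,0,0],
    [0,0,0,38,0,0,5.6],
    [0,0,0,38,0,0,5.6],
    [0,0,0,38,0,0,5.6],
    [0,0,0,38,0,0,5.6],
    [0,0,0,0,0,0,0],
    [0,0,0,0,0,0,0]
  ]
}}

```text
time: 4.03
tcp_pos: [0.5121, 0.1618, 0.1521]
tcp_rot: [0.0, 0.794, 0.608, 0.001]
ft_force: [0.8, 0.2, 0.8]
finger_gap: 0.003
grip_force: 0.0
```

```bash
python3 - <<'E'
from h import *
s=sensors.sense();T=pose(s);print(T.round(4).tolist(),s["ft_force"].round(2),s["time"])
p,d=optics.capture("wrist");cv2.imwrite("pics/w2.png",p[:,:,::-1])
E
```

```text
[[0.2602, 0.9656, 0.0018, 0.5121], [0.9656, -0.2602, 0.0002, 0.1618], [0.0006, 0.0016, -1.0, 0.1521], [0.0, 0.0, 0.0, 1.0]] [0.78 0.22 0.79] 4.025
```

View pics/w2.png

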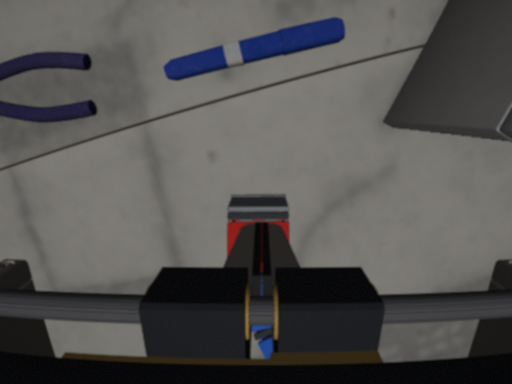

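The fingers are centred on the raceway. The hinge line of the red flap is at about row 221 in the picture, and the grey rim in front of it at rows 197–220.

Emit:
{"api": "send_rows", "payload": {
  "plan": [
    [0,0,-2,5,0,0,0],
    [0,0,0,5,0,0,0],
    [0,0,0,5,0,0,0],
    [0,0,0,4,0,0,0],
    [0,0,0,3,0,0,0],
    [0,0,0,2,0,0,0],
    [0,0,0,2,0,0,0],
    [0,0,0,1,0,0,0],
    [0,0,0,0,0,0,0]
  ]
}}

```text
time: 5.2
tcp_pos: [0.5099, 0.1618, 0.1243]
tcp_rot: [0.001, 0.794, 0.608, 0.0]
ft_force: [-0.4, -3.0, 4.4]
finger_gap: 0.004
grip_force: 2.0
```

Emit:
{"api": "send_rows", "payload": {
  "plan": [
    [0,-4,0,0.3,0,0,0],
    [0,-4,0,0.3,0,0,0],
    [0,-4,0,0.3,0,0,0],
    [0,-4,0,0.3,0,0,0],
    [0,-4,0,0,0,0,0],
    [0,-4,0,0,0,0,0],
    [0,-4,0,0,0,0,0],
    [0,0,0,0,0,0,0]
  ]
}}

```text
time: 6.2
tcp_pos: [0.5019, 0.1347, 0.1224]
tcp_rot: [0.0, 0.794, 0.608, -0.0]
ft_force: [0.1, 0.2, 2.5]
finger_gap: 0.007
grip_force: 1.3
```

Emit:
{"api": "send_rows", "payload": {
  "plan": [
    [0,-3,0,0.4,0,0,0],
    [0,-3,0,0.3,0,0,0],
    [0,-3,0,0,0,0,0],
    [0,-2,0,0,0,0,0],
    [0,0,0,0,0,0,0]
  ]
}}

```text
time: 6.82
tcp_pos: [0.4997, 0.1246, 0.1223]
tcp_rot: [0.0, 0.794, 0.608, 0.001]
ft_force: [0.9, 2.8, 5.7]
finger_gap: 0.008
grip_force: 2.7
```

Emit:
{"api": "send_rows", "payload": {
  "plan": [
    [0,0,0,-6.5,0,0,0],
    [0,-6,1,0,0,0,-7.5],
    [0,-6,0.5,0,0,0,-7.5],
    [0,0,0,0,0,0,0]
  ]
}}

```text
time: 7.32
tcp_pos: [0.4977, 0.112, 0.1279]
tcp_rot: [-0.0, 0.708, 0.706, -0.001]
ft_force: [-0.4, 0.8, 0.2]
finger_gap: 0.005
grip_force: 0.0
```

Emit:
{"api": "send_rows", "payload": {
  "plan": [
    [0,-3,1,2,0,0,0],
    [0,-4,0,1.7,0,0,0],
    [0,-4,0,1.2,0,0,0],
    [0,-4,0,0.6,0,0,0],
    [0,-4,0,0.4,0,0,0],
    [0,-4,0,0.2,0,0,0],
    [0,-4,0,0,0,0,0],
    [0,-4,0,0,0,0,0],
    [0,-4,0,0,0,0,0],
    [0,-4,0,0,0,0,0],
    [0,0,0,0,0,0,0]
  ]
}}

```text
time: 8.7
tcp_pos: [0.4994, 0.0731, 0.1224]
tcp_rot: [0.0, 0.708, 0.706, -0.0]
ft_force: [-0.3, 1.1, 5.1]
finger_gap: 0.004
grip_force: 2.3
```

Emit:
{"api": "send_rows", "payload": {
  "plan": [
    [0,0,0,-6.5,0,0,0],
    [0,-6,1,0,0,0,-7.5],
    [0,-6,0.2,0,0,0,-7.5],
    [0,0,0,0,0,0,0]
  ]
}}

```text
time: 9.2
tcp_pos: [0.5009, 0.0612, 0.1285]
tcp_rot: [-0.0, 0.61, 0.792, -0.0]
ft_force: [0.2, -0.1, -0.6]
finger_gap: 0.001
grip_force: 0.0
```

Emit:
{"api": "send_rows", "payload": {
  "plan": [
    [0,-3,0,2,0,0,0],
    [0,-4,0,1.7,0,0,0],
    [0,-4,0,1.2,0,0,0],
    [0,-4,0,0.7,0,0,0],
    [0,-4,0,0.5,0,0,0],
    [0,-4,0,0.4,0,0,0],
    [0,-4,0,0,0,0,0],
    [0,-4,0,0,0,0,0],
    [0,-4,0,0,0,0,0],
    [0,-4,0,0,0,0,0],
    [0,0,0,0,0,0,0]
  ]
}}

```text
time: 10.58
tcp_pos: [0.5115, 0.0234, 0.1223]
tcp_rot: [0.0, 0.61, 0.793, -0.0]
ft_force: [-1.1, 1.8, 4.5]
finger_gap: 0.008
grip_force: 2.3
```

Emit:
{"api": "send_rows", "payload": {
  "plan": [
    [0,0,0,-6.5,0,0,0],
    [0,-6.5,1,0,0,0,-7.5],
    [0,-6.5,-0.7,0,0,0,-7.5],
    [0,0,0,0,0,0,0]
  ]
}}

```text
time: 11.08
tcp_pos: [0.5157, 0.0111, 0.1287]
tcp_rot: [0.0, 0.502, 0.865, -0.0]
ft_force: [-0.4, 0.1, -0.1]
finger_gap: 0.004
grip_force: 0.0
```

Emit:
{"api": "send_rows", "payload": {
  "plan": [
    [0,-3,0,2,0,0,0],
    [0,-4,0,1.7,0,0,0],
    [0,-4,0,1.2,0,0,0],
    [0,-4,0,0.7,0,0,0],
    [0,-4,0,0.5,0,0,0],
    [0,-4,0,0.5,0,0,0],
    [0,-4,0,0,0,0,0],
    [0,-4,0,0,0,0,0],
    [0,-4,0,0,0,0,0],
    [0,-5,0,0,0,0,0],
    [0,0,0,0,0,0,0]
  ]
}}

```text
time: 12.45
tcp_pos: [0.5361, -0.0236, 0.1224]
tcp_rot: [0.001, 0.501, 0.865, -0.0]
ft_force: [0.7, 0.7, 3.7]
finger_gap: 0.002
grip_force: 1.8
```

Emit:
{"api": "send_rows", "payload": {
  "plan": [
    [0,0,0,-5,0,0,0],
    [0,0,0,-15,0,0,0],
    [0,0,0,-40,0,0,0],
    [0,0,0,-40,0,0,0],
    [0,0,0,-40,0,0,0],
    [0,0,0,-40,0,0,0],
    [0,0,0,0,0,0,10],
    [0,0,0,0,0,0,10],
    [0,0,0,0,0,0,0],
    [0,0,0,0,0,0,0]
  ]
}}

```text
time: 13.7
tcp_pos: [0.5356, -0.0231, 0.3025]
tcp_rot: [0.0, 0.642, 0.766, 0.0]
ft_force: [-0.1, 0.3, 0.1]
finger_gap: 0.006
grip_force: 0.0
```

```bash
python3 - <<'E'
from meas import *
s=sensors.sense();p,d=optics.capture("wrist");cv2.imwrite("pics/w3.png",p[:,:,::-1])
for c,co,Q,r,a in meas(p,d,pose(s)):
    b=cv2.boxPoints(r)/1000;b=b[np.argsort(-b[:,1])];z=lambda q:co[:2]@q+co[2]
    h=b[:2].mean(0);e=b[2:].mean(0)
    print(c.round(4),"along-slope rad",((z(e)-z(h))/np.hypot(*(e-h))).round(3),"hinge",h.round(4),"end",e.round(4),"dir",np.degrees(np.arctan2(*(e-h)[::-1])).round(1),np.round(r[1],1))
E
```

```text
[0.5054 0.1424 0.034 ] along-slope rad 0.027 hinge [0.5109 0.1629] end [0.5007 0.1236] dir -104.6 [40.7 45.1]
[0.4989 0.0904 0.0341] along-slope rad 0.012 hinge [0.4988 0.1131] end [0.4991 0.0725] dir -89.5 [44.5 40.6]
[0.5065 0.0397 0.0341] along-slope rad 0.015 hinge [0.5002 0.0613] end [0.5114 0.0225] dir -74.0 [44.6 40.4]
[ 0.527 -0.008  0.034] along-slope rad 0.006 hinge [0.5154 0.0118] end [ 0.5365 -0.024 ] dir -59.6 [45.1 41.6]
```

View pics/w3.png

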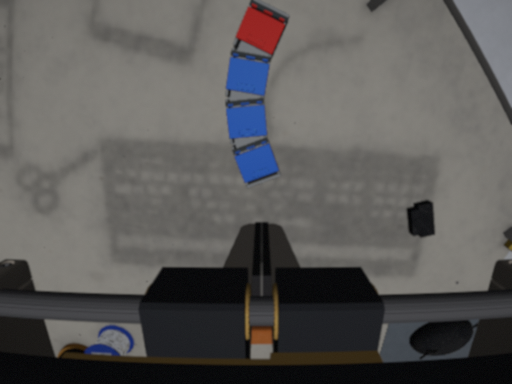

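All four flaps, from red (262,30) to the last blue (257,162), now lie flat. Their slopes are near the measuring noise, and the raceway is within about 1 mm of where it was.

```bash
python3 -c "
from rig import order
print(order.hand_in())"
```

```text
the job is handed in; nothing more can be done
None
```

I pressed all four flaps shut in order from red to the last blue and handed the job in after about 14 s. The last wrist picture showed them flat to within about 0.03 rad and the raceway within about 1 mm of its start. The fingertips rose about 6 mm between flaps, and vertical force readings stayed under 6 N.

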